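Unpin the leaf tray from the inspection stand

ROBOT

A 6-joint arm with a two-finger parallel gripper is mounted at the origin on the work surface. World frame = base frame: x ahead of the robot, y to its left, z up, the work surface at z = 0. Lengths are in m, angles in rad, forces in N, time in s.
With the tool pointing down it reaches from about 0.35 to 0.975 m from the base axis. Payload 17.4 kg.
Tool frame: the origin (TCP) lies on the mounting face of the last link; the fingertips stand 173 mm ahead of it and the grasp point (between the pads) lies 155 mm ahead of it; z points along the fingers, y is the line along which they close (so a half turn about z gives the same grasp; the last joint's range is limited). The gripper opens to 85 mm and grips with 20 to 120 N. Pads are 22 mm wide; open, the fingers measure 114 mm over their backs; the gripper's body (76 mm by 85 mm) begins 54 mm behind the grasp point. The pads swing forward as they close: fully open they stand 13 mm farther back than shut.
Start: joints at [1.236, 0.116, 1.442, -0, 1.584, -0.038], TCP at [0.197, 0.645, 0.405] pointing down, gripper open.
Joint ranges: [-2.83, 2.83], [-0.83, 2.19], [0.07, 2.5], [-1.14, 4.28], [0.01, 3], [-2.97, 2.97]. Speed limits (rad/s): [1.89, 1.89, 2.22, 3.14, 3.14, 3.14].

INTERFACE

Orientations are given as a unit quaternion [w, x, y, z].
In Python, from plant import ctrl gives the robot as it stands. The module is installed in compiled form; this text tells all that it offers.
- The arm moves only by the tool servo_tool, never from a script. Its argument "targets" is a list of rows, each a list of 5 numbers: the shift along the tool's x, y, z as a fraction of full scale, then the turn about the tool's z as a fraction of full scale, then the opening, from -1 (shut) to 1 (fully open). A call has exactly 5 rows; each row shifts and turns the commanded pose from where the row before left it, along the tool's axes as they then stand; what a row does not reach is not made up. Full scale, the value 1, is 3 cm for a shift and 10 degrees for a turn. A row lasts 1/8 s, in which the tool goes at most 62.5 mm and 10.7 degrees, less where a joint would pass 70% of its speed; a pose out of reach is approached as far as the arm can. A call with a number of a shift or a turn outside -1 to 1 is refused whole. A call with a gripper value outside its range is refused whole. The fingers move at their own pace and stop on an object; "grip_force" is the grip in N (left out, the last holds). Time passes only in rows, so rows that do not move let the fingers close, or fill a call up. It gives the time, the measured TCP pose, the force, the opening and the grip force at its end, in the units of the state.
- ctrl.read_state(): the state, without advancing time (a new reading comes with each control period).
- ctrl.get_image(name): name is "scene" or "top" or "wrist"; returns a dict with "pixels" (420x560x3 uint8, red, green, blue), "vfov" (degrees; the focal length in pixels is half the picture's height over the tangent of half this angle, whatever the lens; pixels are square), "cx", "cy" (the principal point, pixels), "cam_to_world" (4x4, takes a point from camera to world coordinates); the wrist camera has in their place "hand_eye" (4x4, takes a point from camera to tool coordinates, whose origin is the TCP and whose axes are the flange's). Camera axes: x right, y down, z forward; pixel columns grow to the right and rows downward; lengths in m; the calibration is good to about 2 mm. A picture is of the moment at which its call begins: read the wrist's pose just before it. There is no depth.
- ctrl.finish_job(): hands the job in; it is judged then, once.
Trained networks look in a picture, given as the dict that the camera call returned (one of the last four; its "shot" number tells which), for a name from the list of things; names that differ only in an ending like _2 or _b are one class to them, and where a whole thing is asked for, a point or a joint stands for the part that bears it (a point fixed in the world has none). Each returns a list of dicts, best first, with "confidence" (0 to 1); they miss things now and then, are a little off and sometimes report something else, mostly with a low value. They report only what shows in the picture. A call takes as long as a camera call. They do not tell look-alikes from the thing itself.
- ctrl.boxes_of(picture, query): "extent" ([centre column, centre row, width, height] in pixels, round what is visible of it).
- ctrl.cut_out(picture, query): "region" (420x560 bool, what is visible of it) and "extent" ([centre column, centre row, width, height] in pixels, round what is visible of it).
- ctrl.spot_point(picture, query): "position" ([column, row] in pixels: a listed point, or the origin of a listed thing).
The state is a dict: "time": time; "joints": joint angles; "qvel": joint speeds; "joint_torque": joint torques, N m; "tool_pos": TCP position; "ee_rot": TCP orientation; "contact_force": force on the tool from outside, world axes, zero at the start; "torque": the same for the moment, N m; "gripper_width": opening from 0.0 (shut) to 1.0 (fully open); "grasp_force": force on a finger pad.
Only numpy, scipy, OpenCV 4.12 (cv2) and the standard library are available. Lean on these libraries where they do the work, as an engineer would, in place of code of your own. Each camera call takes 0.05 s, during which the arm holds its last target. There are 200 camera calls.

TASK

The empty leaf tray is pinned on the sloping inspection stand by a sprung T-handle plunger: pull the plunger out along its axis, turn it about a quarter turn either way and let go, so that it stays latched open by itself while the tray is still home. Then take the tray by its handle, draw it up the slope until its tongue is out from under the bridge, and lay it flat, handle up, in the middle of the dark draining mat, without dropping it. Leave the plunger latched open and do not disturb the bowl, mug and jar.

Things in the scene. Friction and masses are not known exactly. Their poses are not given: they have to be found in the camera images.
- stand: Fixed steel stand, 232 mm long, 150 mm wide. Origin: centre of its underside on the counter, z up. Its deck slopes at 30 degrees, rising towards its +x: the deck's upper face starts at x -105, z 30 mm and climbs 232 mm along the slope to z 146 mm. Slope distances are from that lower end, where a 7 mm thick, 14 mm high stop stands.
- bridge_top (a point): Middle of the top of the dark steel bridge over the deck, 45 mm up the slope; axes as the stand's. The bridge is 40 mm long and 96 mm wide; its top is 22 mm and its underside 14 mm above the deck; its legs leave a passage 68 mm wide. A 28 mm square slotted sleeve on it reaches 38 mm above the deck and carries the plunger.
- plunger_grip (a point): Centre of the plunger's black T-handle: bar 70 mm long (this frame's y), 14 mm thick (x), 24 mm tall (z), 68 mm above the deck when home, 30 mm above the sleeve's top. z is the plunger's axis, square to the deck (30 degrees from vertical), pointing away from it: pull along +z. The frame moves and turns with the handle. Fingers have over 25 mm free on all sides.
- plunger (a joint): How far the plunger is pulled out, m: 0 home (its 10 mm nose is in the hole of the tray's tongue), 0.018 at the stop. Its spring pulls back with 4 N at home, 7.6 N at the stop. Only above 0.012 is its cross-pin out of the slot so that it can twist; twisted by 0.6 rad or more and let go, it rests latched at about 0.012, its nose 5 mm clear of the tongue.
- plunger_handle (a joint): Twist of the T-handle about the plunger's axis, rad, right-handed about plunger_grip's z: about 0 at the start (bar across the stand; the slot leaves 0.1 rad of play), stops at +1.65 and -1.65. It turns easily either way when pulled out and stays where it is left when latched.
- tray_grip (a point): Middle of the black handle of the loose aluminium tray (0.3 to 0.6 kg): bar 90 mm long (this frame's x), 16 mm wide (y), 18 mm tall (z) on two 12 mm posts 74 mm apart, its centre 51 mm above the tray's flat underside, over the middle of a 135 x 130 mm dish with a 16 mm high rim. z is square to the tray. Home, x points up the slope and this point is 148 mm along the slope.
- tray_tongue (a point): Centre of the 14 mm hole in the tray's tongue, on its underside; axes as tray_grip's. The tongue is 60 mm wide, 8 mm thick and runs from the dish, in the -x direction, to 37 mm beyond this point (140 mm from tray_grip). Home, it lies under the bridge, its end about touching the stop. Drawing the tray 70 mm along +x brings it out from under the bridge.
- mat: Fixed dark rubber draining mat, 240 x 240 mm, 4 mm thick, lying on the counter beside the stand. Origin: centre of its underside, on the counter; z up.
- bowl: White tasting bowl, 100 mm wide, 55 mm high, a bystander. Origin: centre of its underside.
- mug: White mug, 72 mm wide, 85 mm high, a bystander. Origin: centre of its underside.
- jar: Amber glass jar with a steel cap, 80 mm wide, 120 mm high, a bystander. Origin: centre of its underside.
Things that resemble listed ones, but are neither listed nor needed, are in the scene too. Of the things shaped like the part that bears tray_grip, the aluminium one is meant.

How it is judged:
By the outcome, as a careful person would: the job done as asked, in the order asked, and still so for the second after the job is handed in, with the robot touching nothing.
It also fails if it takes over 58 s, if anything falls off the work surface, if the arm or the gripper's body presses on something with over 40 N, if the wrist force passes 120 N, or if a joint passes its speed limit or range.

## Working session

There is one attempt and no reset: what is moved stays moved. The work goes in short steps, Python scripts to look and compute and a tool call to move; the robot and the scene stay as the last step left them, time stands still between calls to the robot, and variables do not carry over. Pictures are saved under pics/ and viewed, at most 10 in all, crops included, and the job is handed in when it is done.

Besides the shell and the picture viewer there is one more tool, called after "Emit:" as name(argument=value, ...), one argument or row to a line, values as JSON. servo_tool: Moves the arm, as the interface text tells. Shift numbers are shares of 3 cm and turn numbers shares of 10 degrees, none past 1 either way. Its arguments: {"type":"object","properties":{"targets":{"type":"array"},"grip_force":{"type":"number"}},"required":["targets"]}

```bash
mkdir -p pics; cat > h.py <<'E'
import numpy as np, cv2
from plant import ctrl
from scipy.spatial.transform import Rotation as R
def Rq(q): return R.from_quat(np.r_[q[1:],q[0]]).as_matrix()
def shot(n):
    s=ctrl.read_state(); im=ctrl.get_image(n)
    if n=='wrist':
        T=np.eye(4); T[:3,:3]=Rq(s['ee_rot']); T[:3,3]=s['tool_pos']; im['M']=T@np.array(im['hand_eye'])
    else: im['M']=np.array(im['cam_to_world'])
    im['f']=im['pixels'].shape[0]/2/np.tan(np.radians(im['vfov'])/2); return im
def save(im,fn): cv2.imwrite('pics/'+fn,cv2.cvtColor(im['pixels'],cv2.COLOR_RGB2BGR))
def ray(im,p):
    d=im['M'][:3,:3]@np.array([(p[0]-im['cx'])/im['f'],(p[1]-im['cy'])/im['f'],1]); return im['M'][:3,3],d/np.linalg.norm(d)
def onz(im,p,z):
    o,d=ray(im,p); return o+d*(z-o[2])/d[2]
def tri(rs):
    A=sum(np.eye(3)-np.outer(d,d) for o,d in rs); b=sum((np.eye(3)-np.outer(d,d))@o for o,d in rs); return np.linalg.solve(A,b)
def proj(im,P):
    c=np.linalg.inv(im['M'])@np.r_[P,1]; return c[:2]/c[2]*im['f']+[im['cx'],im['cy']]
E
python3 - <<'E'
from h import *
np.set_printoptions(precision=4,suppress=True)
ims={n:shot(n) for n in('scene','top','wrist')}
for n,i in ims.items():
    save(i,n+'0.png'); print(n,i['M'][:3,3])
    for q in('stand','bridge_top','plunger_grip','tray_grip','tray_tongue','mat','bowl','mug','jar'):
        for r in ctrl.spot_point(i,q)[:3]: print(q,np.round(r['position'],1),round(r['confidence'],2))
cv2.imwrite('pics/a.png',cv2.cvtColor(np.vstack([np.hstack([ims['scene']['pixels'],ims['top']['pixels']]),np.hstack([ims['wrist']['pixels']]*2)])[:420],cv2.COLOR_RGB2BGR))
E
```

```text
scene [ 1.3387 -0.5961  0.9007]
stand [342.9 217.7] 0.93
bridge_top [319.9 194.5] 0.71
plunger_grip [314.7 173.6] 0.67
tray_grip [345.6 172.2] 0.83
tray_grip [185.4 208.2] 0.78
tray_tongue [156.4 237.5] 0.97
tray_tongue [291.  159.6] 0.86
tray_tongue [114.1 306.5] 0.66
mat [223.9 279.5] 0.92
mat [311.5 263.5] 0.19
bowl [310.6 264.4] 0.7
mug [387.2 177.9] 0.96
jar [113.  304.5] 0.59
top [0.2552 0.0014 1.3697]
stand [207. 202.] 0.58
bridge_top [206.7 221.2] 0.9
plunger_grip [211.9 231. ] 0.54
tray_grip [346.3 298.8] 0.97
tray_grip [199.7 191.8] 0.84
tray_grip [188.2 296.6] 0.68
tray_tongue [378.9 285.6] 0.87
tray_tongue [211.7 220.5] 0.8
tray_tongue [171.4 328. ] 0.79
bowl [277.6 164.5] 0.85
mug [112.9 213.3] 0.62
jar [444.1 232.5] 0.59
wrist [0.129  0.6675 0.3737]
```

View pics/scene0.png

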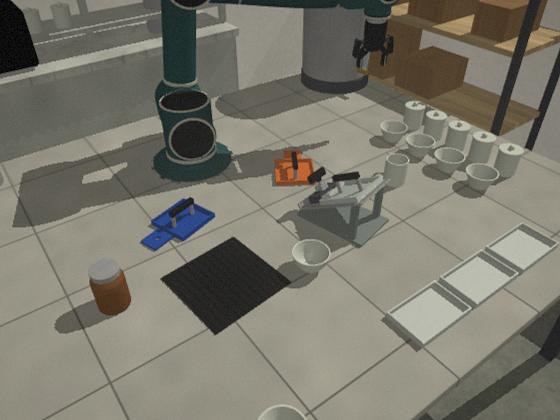

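View pics/top0.png

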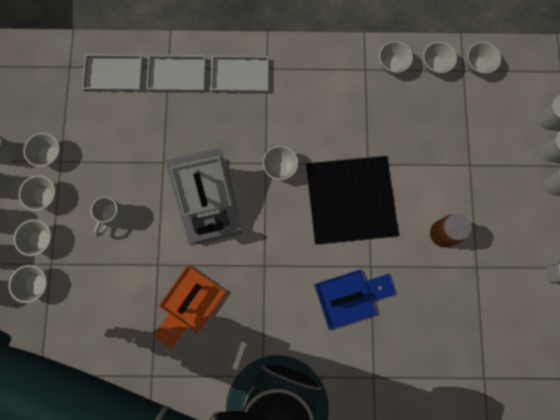

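```bash
cat >> h.py <<'E'
c3,s3=np.cos(np.pi/6),.5
def S(s,h): return np.array([-.105+s*c3-h*s3,0,.030+s*s3+h*c3])
MOD={'stand':np.zeros(3),'bridge_top':S(.045,.022),'plunger_grip':S(.045,.068),'tray_grip':S(.148,.051),'tray_tongue':S(.045,0)}
E
python3 - <<'E'
from h import *
from scipy.optimize import least_squares
np.set_printoptions(precision=4,suppress=True)
a,b=shot('scene'),shot('top')
obs=[]
for im in(a,b):
    for q in MOD:
        for r in ctrl.spot_point(im,q):
            obs.append((im,q,np.array(r['position']),r['confidence']))
def W(p,m): return np.array([p[0]+np.cos(p[2])*m[0]-np.sin(p[2])*m[1],p[1]+np.sin(p[2])*m[0]+np.cos(p[2])*m[1],m[2]])
g=onz(b,[206.7,221.2],.07);h=onz(b,[199.7,191.8],.148)
yaw=np.arctan2(*(h-g)[[1,0]]); x0=[*((g+h)/2)[:2],yaw]; print(x0)
use=[o for o in obs if np.linalg.norm(proj(o[0],W(x0,MOD[o[1]]))-o[2])<25]
f=lambda p:np.concatenate([proj(o[0],W(p,MOD[o[1]]))-o[2] for o in use])
r=least_squares(f,x0,loss='soft_l1'); p=r.x
print('stand',p)
for o in use: print(o[1],o[2],proj(o[0],W(p,MOD[o[1]]))-o[2],round(o[3],2))
for q in MOD: print(q,W(p,MOD[q]))
for im in(a,b):
    px=cv2.cvtColor(im['pixels'],cv2.COLOR_RGB2GRAY)
    rs=ctrl.cut_out(im,'mat')
    for m in rs[:1]:
        k=m['region'].astype(np.uint8); c=max(cv2.findContours(k,0,2)[0],key=cv2.contourArea).reshape(-1,2)
        w=np.array([onz(im,q,.004)[:2] for q in c],np.float32); print('mat',m['confidence'],cv2.minAreaRect(w*1000))
for q in('bowl','mug','jar'):
    print(q,[onz(i,ctrl.spot_point(i,q)[0]['position'],0) for i in (a,b) if ctrl.spot_point(i,q)])
E
```

```text
[np.float64(0.5219469557690177), np.float64(0.19616316939038136), np.float64(0.14806481523531492)]
stand [0.5561 0.202  0.2583]
plunger_grip [316.3 175.7] [-1.2239 -0.7318] 0.48
tray_grip [315.8 175.4] [28.4065  0.753 ] 0.73
tray_tongue [325.6 193.7] [-1.9789  1.6029] 0.79
stand [206.6 201.7] [0.6658 1.4297] 0.76
bridge_top [205.8 225.9] [ 4.0969 -1.4267] 0.81
plunger_grip [213.6 226.5] [-3.7854  3.7566] 0.58
tray_grip [200.2 192.6] [-0.7434 -1.0781] 0.75
tray_tongue [210.7 222. ] [-0.7656 -0.1603] 0.67
stand [0.5561 0.202  0.    ]
bridge_top [0.4816 0.1824 0.0716]
plunger_grip [0.4594 0.1765 0.1114]
tray_grip [0.5538 0.2014 0.1482]
tray_tongue [0.4922 0.1852 0.0525]
mat 0.87 ((570.079345703125, -210.07305908203125), (244.93133544921875, 240.86090087890625), 6.483536720275879)
mat 0.58 ((575.9844360351562, 212.68716430664062), (264.089599609375, 171.87046813964844), 14.773489952087402)
bowl [array([0.646 , 0.0132, 0.    ]), array([ 0.6658, -0.0122,  0.    ])]
mug [array([0.5088, 0.4659, 0.    ]), array([0.5175, 0.4659, 0.    ])]
jar [array([ 0.4759, -0.4684,  0.    ]), array([ 0.4782, -0.4726,  0.    ])]
```

```bash
python3 - <<'E'
from h import *
np.set_printoptions(precision=4,suppress=True)
s=ctrl.read_state(); print(s['time'],s['tool_pos'],Rq(s['ee_rot']),s['contact_force'],s['gripper_width']); i=shot('wrist'); print(i['hand_eye'])
E
```

```text
2.8 [0.1974 0.6455 0.4047] [[-0.9563  0.2924  0.    ]
 [ 0.2924  0.9563  0.    ]
 [-0.      0.     -1.    ]] [-0.948  -0.3739 -0.7475] 0.9991607174800482
[[ 0.0004 -0.9585 -0.2851  0.0718]
 [ 1.      0.0005 -0.0003  0.0011]
 [ 0.0004 -0.2851  0.9585  0.0303]
 [ 0.      0.      0.      1.    ]]
```

Emit:
servo_tool(
  targets=[
    [-1,-0.95,0,0,1],
    [-1,-0.95,0,0,1],
    [-1,-0.95,0,0,1],
    [-1,-0.95,0,0,1],
    [-1,-0.95,0,0,1],
  ],
)

```text
time: 3.48
tool_pos: [0.2996, 0.4641, 0.4048]
ee_rot: [0.0, 0.148, 0.989, 0.0]
contact_force: [-0.4, 0.4, 0.2]
gripper_width: 1.003
grasp_force: 0.0
```

Emit:
servo_tool(
  targets=[
    [-1,-0.95,0,0,1],
    [-1,-0.95,0,0,1],
    [-1,-0.95,0,0,1],
    [-1,-0.95,0,0,1],
    [-1,-0.95,0,0,1],
  ],
)

```text
time: 4.1
tool_pos: [0.4013, 0.2839, 0.4049]
ee_rot: [0.0, 0.148, 0.989, 0.0]
contact_force: [0.3, 1.0, 0.6]
gripper_width: 0.998
grasp_force: 0.0
```

Emit:
servo_tool(
  targets=[
    [-1,-0.95,0,0,1],
    [-1,-0.95,0,0,1],
    [-1,-0.95,0,-1,1],
    [0,0,0,-1,1],
    [0,0,0,-1,1],
  ],
)

```text
time: 4.72
tool_pos: [0.4622, 0.1765, 0.4048]
ee_rot: [0.0, -0.115, 0.993, 0.0]
contact_force: [0.4, -0.3, 0.7]
gripper_width: 0.994
grasp_force: 0.0
```

```bash
python3 - <<'E'
from h import *
np.set_printoptions(precision=4,suppress=True)
s=ctrl.read_state(); print(s['time'],s['tool_pos'],Rq(s['ee_rot'])[:,:2]); i=shot('wrist'); save(i,'w1.png')
for q in MOD:
    for r in ctrl.spot_point(i,q)[:2]: print(q,np.round(r['position'],1),round(r['confidence'],2))
for q,z in (('bridge_top',.0716),('plunger_grip',.1114),('tray_grip',.1482),('tray_tongue',.0525)):
    for r in ctrl.spot_point(i,q)[:2]: print(q,onz(i,r['position'],z))
E
```

```text
4.725 [0.4622 0.1765 0.4048] [[-0.9734 -0.2292]
 [-0.2292  0.9734]
 [-0.0001 -0.    ]]
bridge_top [282.3 217.3] 0.56
plunger_grip [279.2 204.3] 0.65
tray_grip [282.9 352.1] 0.82
bridge_top [0.485  0.1856 0.0716]
plunger_grip [0.4637 0.1778 0.1114]
tray_grip [0.5596 0.2032 0.1482]
```

View pics/w1.png

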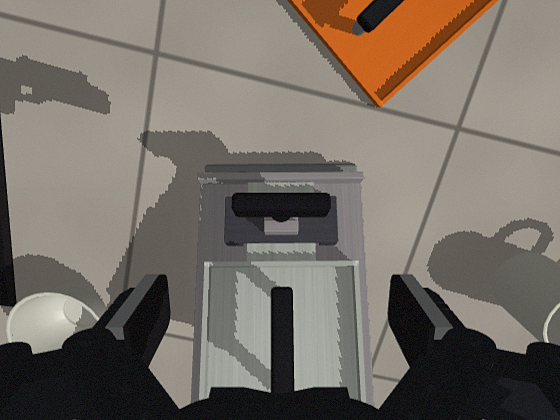

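Emit:
servo_tool(
  targets=[
    [-0.06,0.08,1,0,1],
    [0,0,1,0,1],
    [0,0,1,0,1],
    [0,0,1,0,1],
    [0,0,0.85,0,1],
  ],
)

```text
time: 5.85
tool_pos: [0.4631, 0.1799, 0.2581]
ee_rot: [-0.0, -0.113, 0.994, -0.0]
contact_force: [0.5, 0.6, -0.1]
gripper_width: 1.001
grasp_force: 0.0
```

Emit:
servo_tool(
  targets=[
    [0,0,0,0,0.5],
    [0,0,0,0,0.3],
    [0,0,0,0,0.3],
    [0,0,0,0,0.3],
    [0,0,0,0,0.3],
  ],
  grip_force=30,
)

```text
time: 6.48
tool_pos: [0.4628, 0.1795, 0.2592]
ee_rot: [-0.001, -0.113, 0.994, -0.001]
contact_force: [-4.8, -6.8, -9.6]
gripper_width: 0.817
grasp_force: 36.9
```

```bash
python3 - <<'E'
from h import *
s=ctrl.read_state(); print(s); i=shot('wrist'); save(i,'w2.png')
E
```

```text
{'time': 6.475, 'joints': array([ 3.18759827e-01, -2.02260094e-01,  1.98901771e+00, -8.68208856e-04,
        1.35760885e+00, -1.47812097e+00]), 'qvel': array([ 0.00027691, -0.00103736, -0.00274007, -0.00078466,  0.00086377,
        0.00012242]), 'joint_torque': array([  2.08679482, -47.59330988, -68.39559317,   1.0278035 ,
        -1.83265418,   0.07715079]), 'tool_pos': array([0.46284368, 0.1794935 , 0.25919848]), 'ee_rot': array([-1.27102033e-03, -1.12893361e-01,  9.93606052e-01, -6.98508345e-04]), 'contact_force': array([-4.77346749, -6.7561379 , -9.63544723]), 'torque': array([-0.87593253,  0.923038  ,  0.09184501]), 'grasp_force': 36.86113178730011, 'gripper_width': 0.8166275614383385}
```

View pics/w2.png

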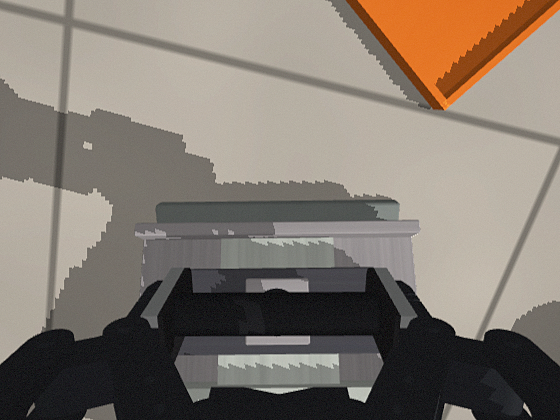

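Emit:
servo_tool(
  targets=[
    [0,0,0,0,0.3],
    [0.09,0,-0.16,0,0.3],
    [0.1,0,-0.17,0,0.3],
    [0.09,0,-0.16,0,0.3],
    [0,0,0,0,0.3],
  ],
  grip_force=50,
)

```text
time: 7.15
tool_pos: [0.4546, 0.1775, 0.2738]
ee_rot: [-0.001, -0.113, 0.994, -0.001]
contact_force: [-2.4, -6.7, -12.2]
gripper_width: 0.808
grasp_force: 65.4
```

Emit:
servo_tool(
  targets=[
    [0,0,0,0.8,0.3],
    [0,0,0,0.8,0.3],
    [0,0,0,0.8,0.3],
    [0,0,0,0.8,0.3],
    [0,0,0,0.8,0.3],
  ],
)

```text
time: 7.78
tool_pos: [0.4549, 0.1793, 0.2765]
ee_rot: [0.0, 0.235, 0.972, 0.003]
contact_force: [0.1, 8.8, -6.7]
gripper_width: 0.814
grasp_force: 99.7
```

```bash
python3 - <<'E'
from h import *
s=ctrl.read_state(); print(s['torque'],s['contact_force'],s['tool_pos'],s['ee_rot'],s['gripper_width']); i=shot('wrist'); save(i,'w3.png')
E
```

```text
[ 3.47180535 -0.74205679  0.95731473] [ 0.10049793  8.77687145 -6.74793418] [0.45488872 0.17931718 0.27650878] [8.36405894e-06 2.35034217e-01 9.71983861e-01 2.50819111e-03] 0.8138686636199008
```

View pics/w3.png

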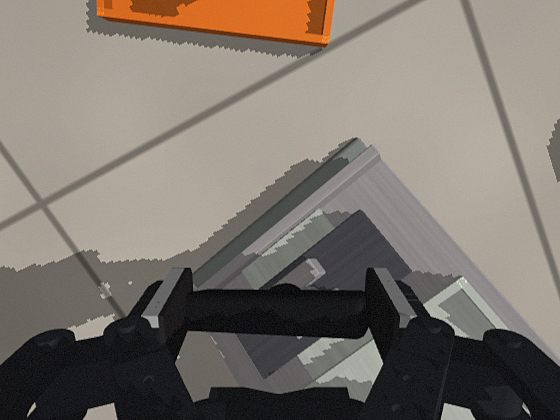

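Emit:
servo_tool(
  targets=[
    [0,0,0,0,0.5],
    [0,0,0,0.5,0.5],
    [0,0,0,0.5,0.5],
    [0,0,0,0.5,0.5],
    [0,0,0,0.5,0.5],
  ],
  grip_force=25,
)

```text
time: 8.45
tool_pos: [0.4553, 0.1786, 0.2758]
ee_rot: [0.001, 0.4, 0.917, 0.002]
contact_force: [2.0, 9.3, 0.1]
gripper_width: 0.807
grasp_force: 70.8
```

Emit:
servo_tool(
  targets=[
    [0,0,0,0,1],
    [0,0,0,0,1],
    [0,0,0,0,1],
    [0,0,-1,0,1],
    [0,0,-1,0,1],
  ],
)

```text
time: 9.07
tool_pos: [0.455, 0.1779, 0.3346]
ee_rot: [-0.0, 0.399, 0.917, -0.0]
contact_force: [-0.3, 0.6, 0.6]
gripper_width: 1.0
grasp_force: 0.0
```

Emit:
servo_tool(
  targets=[
    [0,0,-1,-1,1],
    [0,0,-1,-1,1],
    [0,0,0,-1,1],
    [0,0,0,-1,1],
    [0,0,0,-1,1],
  ],
)

```text
time: 9.7
tool_pos: [0.455, 0.1779, 0.394]
ee_rot: [0.0, -0.029, 1.0, -0.0]
contact_force: [-1.1, 0.2, 0.3]
gripper_width: 1.001
grasp_force: 0.0
```

Emit:
servo_tool(
  targets=[
    [0,0,0,-1,1],
    [-1,0,0,0,1],
    [0,0,0,0,1],
    [0,0,0,0,1],
    [0,0,0,0,1],
  ],
)

```text
time: 10.32
tool_pos: [0.4838, 0.1846, 0.394]
ee_rot: [0.0, -0.113, 0.994, 0.0]
contact_force: [-0.2, -0.6, -0.1]
gripper_width: 1.001
grasp_force: 0.0
```

```bash
python3 - <<'E'
from h import *
np.set_printoptions(precision=4,suppress=True)
s=ctrl.read_state(); print(s['time'],s['tool_pos'],Rq(s['ee_rot'])[:,:2]); i=shot('wrist'); save(i,'w4.png')
for q,z in (('bridge_top',.0716),('plunger_grip',.1218),('tray_grip',.1482)):
    for r in ctrl.spot_point(i,q)[:2]: print(q,np.round(r['position']),r['confidence'],onz(i,r['position'],z))
E
```

```text
10.325 [0.4838 0.1846 0.394 ] [[-0.9744 -0.225 ]
 [-0.225   0.9744]
 [-0.0001 -0.    ]]
bridge_top [276. 198.] 0.77 [0.489  0.1842 0.0716]
bridge_top [532. 266.] 0.68 [0.4976 0.4103 0.0716]
plunger_grip [276. 170.] 0.82 [0.4573 0.1773 0.1218]
tray_grip [280. 333.] 0.67 [0.559  0.2036 0.1482]
```

View pics/w4.png

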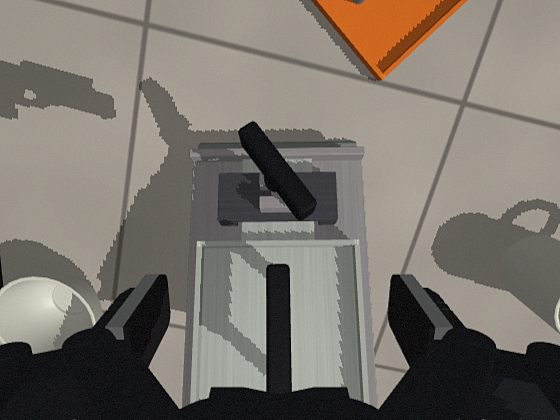

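Emit:
servo_tool(
  targets=[
    [-0.9,0.01,0,0,0.6],
    [-0.9,0.01,0,0,0.2],
    [-0.78,0,0.6,0,0.2],
    [0,0,0.9,0,0.2],
    [0,0,0.9,0,0.2],
  ],
)

```text
time: 11.15
tool_pos: [0.5597, 0.2027, 0.321]
ee_rot: [-0.0, -0.113, 0.994, 0.0]
contact_force: [-0.2, 0.2, 0.3]
gripper_width: 0.603
grasp_force: 0.0
```

Emit:
servo_tool(
  targets=[
    [0,0,0.73,0,0.2],
    [0,0,0,0,-0.4],
    [0,0,0,0,-0.9],
    [0,0,0,0,-0.9],
    [0,0,0,0,-0.9],
  ],
  grip_force=50,
)

```text
time: 11.78
tool_pos: [0.5597, 0.2027, 0.3012]
ee_rot: [0.001, -0.113, 0.994, 0.0]
contact_force: [-2.0, -1.7, 7.1]
gripper_width: 0.18
grasp_force: 50.9
```

Emit:
servo_tool(
  targets=[
    [-0.3,0,-0.173,0,-0.9],
    [-0.45,0,-0.26,0,-0.9],
    [-0.52,0,-0.3,0,-0.9],
    [-0.52,0,-0.3,0,-0.9],
    [-0.52,0,-0.3,0,-0.9],
  ],
)

```text
time: 12.4
tool_pos: [0.6268, 0.2183, 0.3404]
ee_rot: [-0.002, -0.113, 0.994, -0.0]
contact_force: [-12.4, -2.5, 2.1]
gripper_width: 0.18
grasp_force: 50.6
```

```bash
python3 - <<'E'
from h import *
np.set_printoptions(precision=4,suppress=True)
s=ctrl.read_state(); print(s['time'],s['tool_pos'],s['contact_force'],s['torque'],s['gripper_width']); i=shot('scene'); 
cv2.imwrite('pics/s5.png',cv2.resize(cv2.cvtColor(i['pixels'][110:260,240:440],cv2.COLOR_RGB2BGR),None,fx=3,fy=3,interpolation=2))
E
```

```text
12.4 [0.6268 0.2183 0.3404] [-12.3808  -2.4968   2.0574] [-0.4519  2.1165  0.1033] 0.179771838184198
```

View pics/s5.png

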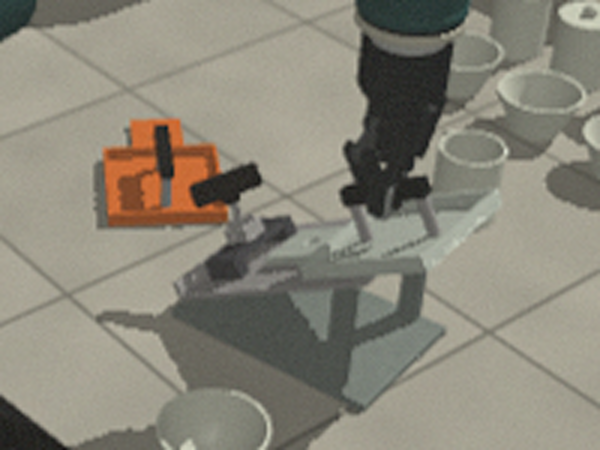

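Emit:
servo_tool(
  targets=[
    [-0.4,0,-0.25,0,-0.9],
    [0,0,-0.5,0,-0.9],
    [0,0,-0.8,0,-0.9],
    [0,0,-0.9,0,-0.9],
    [0,0,-0.8,0,-0.9],
  ],
)

```text
time: 13.08
tool_pos: [0.6383, 0.2209, 0.4391]
ee_rot: [0.0, -0.113, 0.994, 0.0]
contact_force: [0.2, 0.2, -5.0]
gripper_width: 0.179
grasp_force: 49.6
```

```bash
python3 - <<'E'
from h import *
np.set_printoptions(precision=4,suppress=True)
s=ctrl.read_state(); print(s['time'],s['tool_pos'],s['contact_force'],s['torque'],s['gripper_width'],s['grasp_force']); i=shot('scene'); 
cv2.imwrite('pics/s6.png',cv2.resize(cv2.cvtColor(i['pixels'][80:260,240:460],cv2.COLOR_RGB2BGR),None,fx=3,fy=3,interpolation=2))
E
```

```text
13.075 [0.6383 0.2209 0.4391] [ 0.2345  0.2263 -4.992 ] [ 0.0103  0.0038 -0.0035] 0.17863572224591132 49.59215462207794
```

View pics/s6.png

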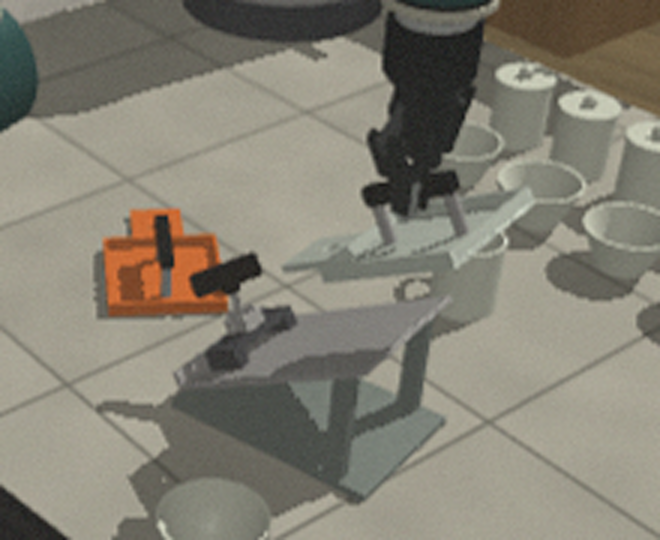

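Emit:
servo_tool(
  targets=[
    [0.26,-0.5,0,0,-0.9],
    [0.41,-0.8,0,0,-0.9],
    [0.49,-0.95,0,0,-0.9],
    [0.49,-0.95,0,0,-0.9],
    [0.49,-0.95,0,0,-0.9],
  ],
)

```text
time: 13.75
tool_pos: [0.6032, 0.0828, 0.4365]
ee_rot: [-0.001, -0.113, 0.994, -0.0]
contact_force: [0.3, -0.0, -3.8]
gripper_width: 0.182
grasp_force: 49.7
```

Emit:
servo_tool(
  targets=[
    [0.49,-0.95,0,0,-0.9],
    [0.49,-0.95,0,0,-0.9],
    [0.49,-0.95,0,0,-0.9],
    [0.49,-0.95,0,0,-0.9],
    [0.49,-0.95,0,0,-0.9],
  ],
)

```text
time: 14.38
tool_pos: [0.5632, -0.0723, 0.4366]
ee_rot: [-0.001, -0.113, 0.994, 0.0]
contact_force: [0.1, 0.1, -4.6]
gripper_width: 0.177
grasp_force: 49.7
```

Emit:
servo_tool(
  targets=[
    [0.49,-0.95,0,0,-0.9],
    [0.49,-0.95,0,0,-0.9],
    [0.49,-0.95,0,0,-0.9],
    [0.3,-0.59,0,0,-0.9],
    [0,0,0,0.5,-0.9],
  ],
)

```text
time: 15.0
tool_pos: [0.5351, -0.1843, 0.4369]
ee_rot: [-0.0, -0.068, 0.998, 0.0]
contact_force: [-0.9, 0.3, -4.4]
gripper_width: 0.176
grasp_force: 49.7
```

Emit:
servo_tool(
  targets=[
    [0,0,0,0.9,-0.9],
    [0,0,0,1,-0.9],
    [0,0,0,1,-0.9],
    [0,0,0,1,-0.9],
    [0,0,0,0.8,-0.9],
  ],
)

```text
time: 15.62
tool_pos: [0.5356, -0.1829, 0.4369]
ee_rot: [-0.0, 0.336, 0.942, 0.0]
contact_force: [0.0, -0.1, -5.0]
gripper_width: 0.174
grasp_force: 49.7
```

```bash
python3 - <<'E'
from h import *
np.set_printoptions(precision=4,suppress=True)
s=ctrl.read_state(); print(s['time'],s['tool_pos'],Rq(s['ee_rot'])[:,:2],s['contact_force'],s['torque'],s['gripper_width']); i=shot('scene'); 
cv2.imwrite('pics/s7.png',cv2.resize(cv2.cvtColor(i['pixels'][120:340,100:340],cv2.COLOR_RGB2BGR),None,fx=2.7,fy=2.7,interpolation=2))
t=shot('top')
for q in [(307,163),(388,156),(399,237),(314,244)]: print(onz(t,q,.004))
for im in (i,t):
  for r in ctrl.spot_point(im,'tray_tongue')[:4]: print(r['position'],r['confidence'])
E
```

```text
15.625 [ 0.5356 -0.1829  0.4369] [[-0.7737  0.6335]
 [ 0.6335  0.7737]
 [ 0.0006 -0.0002]] [ 0.0359 -0.1491 -5.0302] [0.0182 0.0066 0.057 ] 0.17445985530391517
[ 0.6774 -0.0839  0.004 ]
[ 0.7011 -0.3205  0.004 ]
[ 0.4624 -0.3437  0.004 ]
[ 0.4403 -0.103   0.004 ]
[225.0, 195.4] 0.93
[158.4, 240.2] 0.82
[291.5, 157.7] 0.8
[320.3, 192.0] 0.46
[172.6, 331.5] 0.95
[376.4, 288.6] 0.59
```

View pics/s7.png

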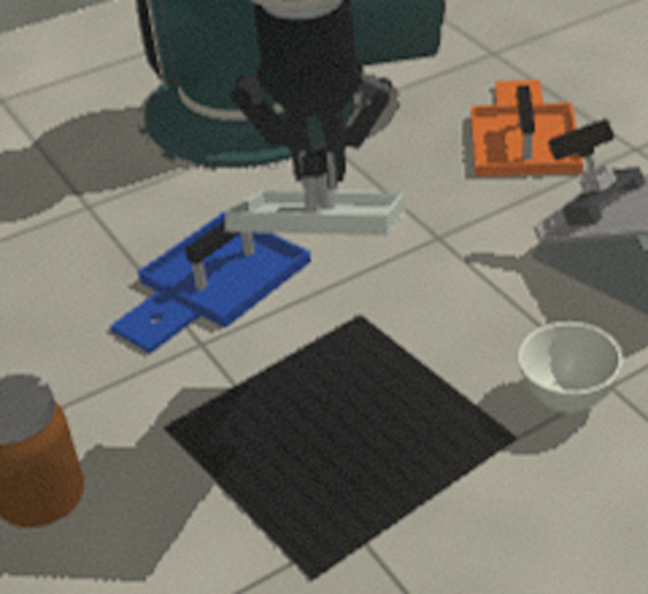

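Emit:
servo_tool(
  targets=[
    [0,0,0.8,0,-0.9],
    [0,0,1,0,-0.9],
    [0,0,1,0,-0.9],
    [0,0,1,0,-0.9],
    [0,0,0.8,0,-0.9],
  ],
  grip_force=25,
)

```text
time: 16.45
tool_pos: [0.5357, -0.1826, 0.2981]
ee_rot: [-0.0, 0.332, 0.943, 0.0]
contact_force: [0.3, -0.1, -4.1]
gripper_width: 0.181
grasp_force: 49.6
```

Emit:
servo_tool(
  targets=[
    [0,0,0.25,0,-0.9],
    [0,0,0.25,0,-0.9],
    [0,0,0.25,0,-0.9],
    [0,0,0,0,-0.9],
    [0,0,0,0,-0.9],
  ],
)

```text
time: 17.08
tool_pos: [0.5362, -0.1826, 0.2775]
ee_rot: [0.0, 0.334, 0.943, -0.0]
contact_force: [0.7, -0.6, -4.4]
gripper_width: 0.179
grasp_force: 49.6
```

Emit:
servo_tool(
  targets=[
    [0,0,0.2,0,-0.9],
    [0,0,0,0,-0.9],
    [-0.32,0,0.29,0,-0.9],
    [-0.29,0,0.32,0,-0.9],
    [0,0,0,0,-0.9],
  ],
  grip_force=25,
)

```text
time: 17.7
tool_pos: [0.5509, -0.1947, 0.2518]
ee_rot: [-0.0, 0.334, 0.943, -0.0]
contact_force: [2.0, -0.8, -2.0]
gripper_width: 0.18
grasp_force: 48.8
```

Emit:
servo_tool(
  targets=[
    [-0.27,0,0.34,0,-0.9],
    [-0.23,0,0.37,0,-0.9],
    [0,0,0,0,-0.9],
    [0,0,0,0,-0.9],
    [0,0,0,0,-0.9],
  ],
)

```text
time: 18.32
tool_pos: [0.5618, -0.2035, 0.2313]
ee_rot: [-0.0, 0.334, 0.943, -0.0]
contact_force: [0.2, 0.5, -3.9]
gripper_width: 0.182
grasp_force: 47.2
```

```bash
python3 - <<'E'
from h import *
np.set_printoptions(precision=4,suppress=True)
s=ctrl.read_state(); print(s['time'],s['tool_pos'],s['contact_force'],s['torque'],s['gripper_width']); i=shot('scene'); 
cv2.imwrite('pics/s8.png',cv2.resize(cv2.cvtColor(i['pixels'][180:340,140:340],cv2.COLOR_RGB2BGR),None,fx=3.2,fy=3.2,interpolation=2))
E
```

```text
18.325 [ 0.5618 -0.2035  0.2313] [ 0.2481  0.4577 -3.8743] [ 0.0738  0.0392 -0.0852] 0.18152630906432254
```

View pics/s8.png

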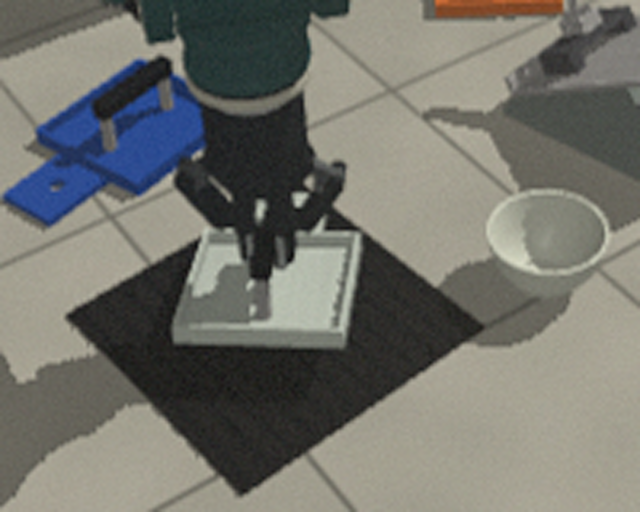

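Emit:
servo_tool(
  targets=[
    [-0.2,0,0.38,0,-0.9],
    [-0.17,0,0.3,0,-0.9],
    [0,0,0.07,0,-0.9],
    [0,0,0,0,-0.9],
    [0,0,0,0,-0.9],
  ],
)

```text
time: 19.0
tool_pos: [0.5706, -0.2106, 0.209]
ee_rot: [0.0, 0.334, 0.943, -0.0]
contact_force: [0.3, -0.5, -1.9]
gripper_width: 0.178
grasp_force: 47.0
```

Emit:
servo_tool(
  targets=[
    [0,0,0.05,0,-0.9],
    [0,0,0,0,-0.9],
    [0,0,0.05,0,-0.9],
    [0,0,0,0,-0.9],
    [0,0,0,0,-0.9],
  ],
)

```text
time: 19.62
tool_pos: [0.5707, -0.2106, 0.2063]
ee_rot: [0.0, 0.334, 0.943, -0.0]
contact_force: [2.8, -0.9, 5.8]
gripper_width: 0.178
grasp_force: 47.9
```

Emit:
servo_tool(
  targets=[
    [0,0,0.04,0,-0.9],
    [0,0,0,0,-0.9],
    [0,0,0.04,0,-0.9],
    [0,0,0,0,-0.9],
    [0,0,0,0,-0.9],
  ],
)

```text
time: 20.25
tool_pos: [0.5707, -0.2106, 0.2062]
ee_rot: [0.0, 0.334, 0.943, -0.0]
contact_force: [-13.1, 4.0, 32.7]
gripper_width: 0.185
grasp_force: 51.8
```

Emit:
servo_tool(
  targets=[
    [0,0,-0.08,0,-0.9],
    [0,0,0,0,-0.9],
    [0,0,0,0,-0.5],
    [0,0,0,0,-0.2],
    [0,0,0,0,0],
  ],
)

```text
time: 20.88
tool_pos: [0.5705, -0.2105, 0.2055]
ee_rot: [-0.0, 0.334, 0.943, 0.0]
contact_force: [-0.3, 0.9, -0.1]
gripper_width: 0.498
grasp_force: 0.0
```

Emit:
servo_tool(
  targets=[
    [0,0,0,0,0],
    [0,0,-0.5,0,0],
    [0,0,-1,0,0],
    [0,0,-1,0,0],
    [0,0,-1,0,0],
  ],
)

```text
time: 21.5
tool_pos: [0.5705, -0.2105, 0.3132]
ee_rot: [0.001, 0.334, 0.943, -0.0]
contact_force: [0.1, 0.9, -0.0]
gripper_width: 0.501
grasp_force: 0.0
```

Emit:
servo_tool(
  targets=[
    [0.8,0,-1,0,0],
    [1,0,-1,0,0],
    [1,0,-0.5,0,0],
    [1,0,0,0,0],
    [0,0,0,0,0],
  ],
)

```text
time: 22.12
tool_pos: [0.4809, -0.1379, 0.3877]
ee_rot: [0.001, 0.333, 0.943, 0.0]
contact_force: [-1.0, 0.3, -0.4]
gripper_width: 0.503
grasp_force: 0.0
```

```bash
python3 - <<'E'
from h import *
np.set_printoptions(precision=4,suppress=True)
s=ctrl.read_state(); print(s['time'],s['tool_pos'],s['contact_force'])
C=np.array([.5705,-.2106]);u=np.array([.7737,-.6335])
for n in('scene','top','wrist'):
    i=shot(n); 
    for q,P in (('tray_grip',np.r_[C,.055]),('tray_tongue',np.r_[C-.103*u,.004])):
        print(n,q,'expect',proj(i,P),[(np.round(r['position'],1),round(r['confidence'],2)) for r in ctrl.spot_point(i,q)[:4]])
        for r in ctrl.spot_point(i,q)[:4]:
            w=onz(i,r['position'],P[2])[:2]
            if np.linalg.norm(w-P[:2])<.06: print('   err',w-P[:2])
    if n!='wrist':
        print('plunger',[(np.round(r['position'],1),round(r['confidence'],2)) for r in ctrl.spot_point(i,'plunger_grip')[:2]], 'latched', proj(i,[.4573,.178,.1218]),'home',proj(i,[.4635,.1793,.1114]))
        for q in('bowl','mug','jar'): print(q,[np.round(r['position'],1) for r in ctrl.spot_point(i,q)[:1]])
E
```

```text
22.125 [ 0.4809 -0.1379  0.3877] [-1.031   0.2815 -0.4025]
scene tray_grip expect [223.3227 266.085 ] [(array([290.5, 161.6]), 0.74), (array([221.4, 262.6]), 0.66), (array([180.9, 208.1]), 0.56)]
   err [-0.0135  0.0025]
scene tray_tongue expect [230.1864 252.5822] [(array([289.6, 158.1]), 0.78), (array([155.2, 239.4]), 0.76), (array([229.8, 249.3]), 0.69)]
   err [-0.0118  0.0061]
plunger [(array([313.4, 173.5]), 0.83)] latched [315.1613 171.5342] home [316.717  175.2714]
bowl [array([312. , 263.4])]
mug [array([390.8, 180.1])]
jar [array([112.2, 303.4])]
top tray_grip expect [354.0318 195.1477] [(array([347.8, 297.8]), 0.76), (array([185.5, 294.8]), 0.57)]
top tray_tongue expect [328.8182 226.4552] [(array([378.5, 287.9]), 0.95), (array([330.8, 227.4]), 0.78), (array([170.8, 329.5]), 0.72)]
   err [-0.0027 -0.0056]
plunger [(array([212.7, 230.1]), 0.71), (array([281.2, 166.8]), 0.24)] latched [208.662  230.3887] home [208.7894 228.6786]
bowl [array([278. , 166.2])]
mug [array([116.2, 216. ])]
jar [array([442.9, 233.7])]
wrist tray_grip expect [277.1425 312.392 ] [(array([278. , 308.3]), 0.78), (array([61.5, 31. ]), 0.72)]
   err [-0.0028  0.0033]
wrist tray_tongue expect [277.8498 189.8114] [(array([278.3, 186.6]), 0.93), (array([ 50.6, 140.4]), 0.56)]
   err [-0.0022  0.0023]
```

```bash
python3 -c "
from plant import ctrl
print(ctrl.finish_job())"
```

```text
the job is handed in; nothing more can be done
None
```

I latched the plunger open (turned about 60°) and laid the aluminium tray flat, handle up, within about 5 mm of the mat's centre; the bowl, mug and jar showed no clear change in the final pictures, and I handed the job in at about 22 to 24 s.

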